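Find the green filter slider in the accessory cases

TASK

The green-windowed filter slider for the microscope is in one of the three shut cases: open them one after another from the left, swinging each lid right back so that it stays open by itself, and stop opening as soon as you have found it. Lift the green slider out and lay it gently, windows up, lengthwise across both ribs of the open steel tray. Leave every checked case standing open, the remaining ones shut, the other sliders where they lie and everything else on the bench undisturbed.

Things in the scene. Friction and masses are not known exactly. Their poses are not given: they have to be found in the camera images.
- case_left_in (a point): Centre of the inner floor of the left-hand case (at the robot's left, +y): white, fixed, 145 (x) x 105 (y) x 55 mm high, walls and floor 4 mm; x points to the hinge (away from the robot), z up. Two ribs across its floor at x = -35 and +35 mm, 16 mm high, 10 mm thick; one slider lies on them along x, centre 25 mm above this point, up to 10 mm off. Cases stand about 165 mm apart in a row.
- lid_left (a joint): Hinge angle in rad of the opaque blue lid of the left-hand case (at the robot's left, +y): 0 shut, growing as it swings up and away from the robot, stop at 1.95. 150 g, 145 x 105 x 8 mm, free hinge on the far upper edge: let go below about 1.5 it falls shut, above about 1.6 (just past upright) it falls on to the stop and stays open.
- lid_left_handle (a point): Grip point of the black knob on the lid of the left-hand case (at the robot's left, +y): head 28 mm across and 16 mm high (this point in its middle), on a 12 mm stem, 35 mm above the lid's upper face and 30 mm from the lid's near edge. Pinched along the hinge line (case y), it can turn between the finger pads; on the upright lid it points away from the robot. z: out of the lid's face.
- lid_left_hinge (a point): Point on the hinge line of that lid, middle of its width; with the lid shut the knob's grip point is 115 mm nearer the robot and 43 mm higher than it. The hinge line runs along the case's y.
- case_middle_in (a point): Centre of the inner floor of the middle case: white, fixed, 145 (x) x 105 (y) x 55 mm high, walls and floor 4 mm; x points to the hinge (away from the robot), z up. Two ribs across its floor at x = -35 and +35 mm, 16 mm high, 10 mm thick; one slider lies on them along x, centre 25 mm above this point, up to 10 mm off. Cases stand about 165 mm apart in a row.
- lid_middle (a joint): Hinge angle in rad of the opaque blue lid of the middle case: 0 shut, growing as it swings up and away from the robot, stop at 1.95. 150 g, 145 x 105 x 8 mm, free hinge on the far upper edge: let go below about 1.5 it falls shut, above about 1.6 (just past upright) it falls on to the stop and stays open.
- lid_middle_handle (a point): Grip point of the black knob on the lid of the middle case: head 28 mm across and 16 mm high (this point in its middle), on a 12 mm stem, 35 mm above the lid's upper face and 30 mm from the lid's near edge. Pinched along the hinge line (case y), it can turn between the finger pads; on the upright lid it points away from the robot. z: out of the lid's face.
- lid_middle_hinge (a point): Point on the hinge line of that lid, middle of its width; with the lid shut the knob's grip point is 115 mm nearer the robot and 43 mm higher than it. The hinge line runs along the case's y.
- case_right_in (a point): Centre of the inner floor of the right-hand case (-y): white, fixed, 145 (x) x 105 (y) x 55 mm high, walls and floor 4 mm; x points to the hinge (away from the robot), z up. Two ribs across its floor at x = -35 and +35 mm, 16 mm high, 10 mm thick; one slider lies on them along x, centre 25 mm above this point, up to 10 mm off. Cases stand about 165 mm apart in a row.
- lid_right (a joint): Hinge angle in rad of the opaque blue lid of the right-hand case (-y): 0 shut, growing as it swings up and away from the robot, stop at 1.95. 150 g, 145 x 105 x 8 mm, free hinge on the far upper edge: let go below about 1.5 it falls shut, above about 1.6 (just past upright) it falls on to the stop and stays open.
- lid_right_handle (a point): Grip point of the black knob on the lid of the right-hand case (-y): head 28 mm across and 16 mm high (this point in its middle), on a 12 mm stem, 35 mm above the lid's upper face and 30 mm from the lid's near edge. Pinched along the hinge line (case y), it can turn between the finger pads; on the upright lid it points away from the robot. z: out of the lid's face.
- lid_right_hinge (a point): Point on the hinge line of that lid, middle of its width; with the lid shut the knob's grip point is 115 mm nearer the robot and 43 mm higher than it. The hinge line runs along the case's y.
- green_center (a point): Centre (half-way up) of the WANTED filter slider: an aluminium bar 110 x 30 x 18 mm, 80 to 150 g, its length along x, z up, with two green glass windows in its upper face and a green band at one end. It lies out of sight in any one of the three shut cases at the start. Pinch it across the 30 mm width, at mid-length between the ribs; the tips of the fingers then have about 6 mm of room over the floor.
- amber_center (a point): Centre of the filter slider with orange windows and band: same bar, not wanted, lies in another case.
- blue_center (a point): Centre of the filter slider with blue windows and band: same bar, not wanted, lies in another case.
- tray: Open steel tray fixed on the bench at the robot's right: 160 (x, its length) x 110 (y) x 22 mm high outside, walls and floor 4 mm; origin: centre of its underside. Two rubber cross ribs on its floor, 16 mm high, 10 mm thick, at x = -35 and +35 mm, running along y over the inner width; a slider lying across both has its centre 29 mm above this origin.
- oil: Bystander: small amber glass oil bottle, 38 mm across, 75 mm high; origin at its underside centre.
- cup: Bystander: clear specimen jar with a red cap, 64 mm across, 70 mm high; origin at its underside centre.
- slidebox: Bystander: flat grey slide box, 90 x 170 x 28 mm; origin at its underside centre.
- marker: Bystander: black marker pen, 14 mm thick, 144 mm long; origin at its underside centre (a rod: origin under its middle).
- stain: Bystander: blue bottle with a white cap, 48 mm across, 70 mm high; origin at its underside centre.
Mind the look-alikes: they are no part of the job. Leave any purple or red look-alike of the part that bears case_left_in alone.

How it is judged:
On the way, in this order (a step that is already met when the one before it is completed fails the run):
1. the case that holds the green slider stands open by itself (lid beyond 1.6 rad, fingers off it), the slider still in it (((horizontal distance between green_center and case_left_in below 0.06 m and value of joint lid_left above 1.6 rad and contact force between the fingers and lid_left below 0.05 N and height (world z) of green_center below 0.05 m) or (horizontal distance between green_center and case_middle_in below 0.06 m and value of joint lid_middle above 1.6 rad and contact force between the fingers and lid_middle below 0.05 N and height (world z) of green_center below 0.05 m) or (horizontal distance between green_center and case_right_in below 0.06 m and value of joint lid_right above 1.6 rad and contact force between the fingers and lid_right below 0.05 N and height (world z) of green_center below 0.05 m))), for 0.2 s.
2. the green slider is lifted clear of its case (centre more than 90 mm above the bench) (height (world z) of green_center above 0.09 m), for 0.05 s.
At the end, for the whole second after the job is handed in: Green slider at rest across both tray ribs: centre within 25 mm lengthwise and 38 mm sideways of the tray's middle, 24-34 mm above its underside, windows up within 0.1 rad, along the tray within 0.4 rad. Lids of its case and all to the left beyond 1.6 rad, those to the right below 0.1 rad (x of green_center in the frame of tray between -0.025 and 0.025 m and y of green_center in the frame of tray between -0.038 and 0.038 m and z of green_center in the frame of tray between 0.024 and 0.034 m and angle between green_center's own z axis and vertical below 0.1 rad and angle between the x axis of green_center and the x axis of tray, either way round below 0.4 rad and linear speed of slider_green below 0.02 m/s and ((not (horizontal distance between any of amber_center, blue_center and case_left_in below 0.06 m) and value of joint lid_left above 1.6 rad and value of joint each of lid_middle, lid_right below 0.1 rad) or (not (horizontal distance between any of amber_center, blue_center and case_middle_in below 0.06 m) and value of joint each of lid_left, lid_middle above 1.6 rad and value of joint lid_right below 0.1 rad) or (not (horizontal distance between any of amber_center, blue_center and case_right_in below 0.06 m) and value of joint each of lid_left, lid_middle, lid_right above 1.6 rad))); the robot touches nothing.
It fails at once if a case is opened (beyond 0.5 rad) before the next case on its left stands open (beyond 1.6 rad) ((value of joint lid_middle above 0.5 rad and value of joint lid_left below 1.6 rad) or (value of joint lid_right above 0.5 rad and value of joint lid_middle below 1.6 rad)).
It fails at once if the green slider is dropped (moves faster than 0.65 m/s with no finger on it: a fall of about 2 cm) (linear speed of slider_green above 0.65 m/s and contact force between the fingers and slider_green below 0.05 N).
It fails at once if the orange or the blue slider is moved by more than 30 mm (distance of any of amber_center, blue_center from where it was at the start of the episode above 0.03 m).
It fails at once if a bystander is moved by more than 30 mm (distance of any of oil, cup, slidebox, marker, stain from where it was at the start of the episode above 0.03 m).
It also fails if it takes over 72 s, if anything falls off the work surface, if the arm or the gripper's body presses on something with over 40 N, if the wrist force passes 120 N, or if a joint passes its speed limit or range.

ROBOT

A 6-joint arm with a two-finger parallel gripper is mounted at the origin on the work surface. World frame = base frame: x ahead of the robot, y to its left, z up, the work surface at z = 0. Lengths are in m, angles in rad, forces in N, time in s.
With the tool pointing down it reaches from about 0.425 to 1.125 m from the base axis. Payload 14.9 kg.
Tool frame: the origin (TCP) lies at the very end of the fingers, on their centre line; the grasp point (between the pads) lies 19 mm behind it; z points along the fingers, y is the direction in which the jaws open and shut (so a half turn about z gives the same grasp; the last joint's range is limited). The gripper opens to 91 mm and grips with 3 to 60 N. Pads are 32 mm wide; open, the fingers measure 118 mm over their backs; the gripper's body (76 mm by 178 mm) begins 60 mm behind the grasp point.
Start: joints at [1.159, 0.379, 1.734, -0, 1.028, -0.033], TCP at [0.259, 0.65, 0.214] pointing down, gripper open.
Joint ranges: [-2.77, 2.77], [-0.74, 2.19], [0, 2.66], [-1.06, 4.2], [0.31, 2.87], [-3.08, 3.08]. Speed limits (rad/s): [1.89, 1.89, 2.39, 3.14, 3.14, 3.14].

INTERFACE

Orientations are given as a rotation vector (axis times angle).
In Python, from rig import manip gives the robot as it stands. The module is installed in compiled form; this text tells all that it offers.
- The arm moves only by the tool send_rows, never from a script. Its argument "moves" is a list of rows, each a list of 4 numbers: the shift along the tool's x, y, z in units of 25 mm (1.0 is 25 mm), then the turn about the tool's z in units of 6 degrees (1.0 is 6 degrees). In form: [[x, y, z, roll], ...]. A call has 1 to 8 rows; each row shifts and turns the pose as measured when the row begins, along the tool's axes as they then stand; what a row does not reach is not made up. A row lasts 1/12 s, in which the tool goes at most 41.7 mm and 7.16 degrees, less where a joint would pass 70% of its speed; a pose out of reach is approached as far as the arm can. A call is refused whole if a number of a shift passes 1 or a number of a turn 1, either way. A call with a gripper value outside its range is refused whole. "claw" is the closure in counts, from 0 (fully open) to 255 (shut), set as the call begins (left out, the last holds). The fingers move at their own pace and stop on an object; "squeeze" is the grip in N (left out, the last holds). Time passes only in rows, so rows that do not move let the fingers close. It gives the time, the measured TCP pose, the force and the opening at its end, in the units of the state.
- manip.observe(): the state, without advancing time (a new reading comes with each control period).
- manip.grab_frame(name): name is "side" or "top" or "wrist"; returns a dict with "img" (384x512x3 uint8, blue, green, red), "mtx" (3x3 intrinsics, pixels), "R" (3x3) and "t" (3): a world point X has camera coordinates R X + t. Camera axes: x right, y down, z forward; pixel columns grow to the right and rows downward; lengths in m; the calibration is good to about 2 mm. A picture is of the moment at which its call begins. There is no depth.
- manip.close_job(): hands the job in, once; it reports no verdict.
The state is a dict: "time": time; "qpos": joint angles; "joint_vel": joint speeds; "joint_torque": joint torques, N m; "position": TCP position; "ee_rot": TCP orientation; "contact_force": force on the tool from outside, world axes, zero at the start; "moment": the same for the moment, N m; "width": finger opening in m.
Only numpy, scipy, OpenCV 4.12 (cv2) and the standard library are available. Lean on these libraries where they do the work, as an engineer would, in place of code of your own. Each camera call takes 0.05 s, during which the arm holds its last target.

## Working session

There is one attempt and no reset: what is moved stays moved. The work goes in short steps, Python scripts to look and compute and a tool call to move; the robot and the scene stay as the last step left them, time stands still between calls to the robot, and variables do not carry over. Pictures are saved under pics/ and viewed, and the job is handed in when it is done.

Besides the shell and the picture viewer there is one more tool, called after "Request:" as name(argument=value, ...), one argument or row to a line, values as JSON. send_rows: Moves the arm, as the interface text tells. Its arguments: {"type":"object","properties":{"moves":{"type":"array"},"claw":{"type":"number"},"squeeze":{"type":"number"}},"required":["moves"]}

```bash
mkdir -p pics
python3 - <<'E'
from rig import manip
import cv2,numpy as np
o=manip.observe(); print(o)
for n in ("side","top","wrist"):
    f=manip.grab_frame(n); cv2.imwrite(f"pics/{n}0.png",f["img"]); print(n,f["mtx"].tolist(),f["R"].tolist(),f["t"].tolist())
E
```

```text
{'time': 0.0, 'qpos': array([ 1.15869443e+00,  3.79400123e-01,  1.73478710e+00,  1.73087439e-06,
        1.02853134e+00, -3.33109492e-02]), 'joint_vel': array([ 1.75263753e-04,  4.81599081e-04, -4.39011371e-04, -1.75768566e-04,
        6.77857611e-05,  5.50345344e-05]), 'joint_torque': array([-2.70740165e-03, -7.63735271e+01, -4.34356105e+01,  6.49924530e-02,
        4.25188593e-02, -1.05282556e-04]), 'position': array([0.25870614, 0.64999856, 0.21329104]), 'ee_rot': array([-5.91406807e-01, -3.08516902e+00,  1.72423435e-03]), 'contact_force': array([ 0.51979315, -0.26788573,  0.41977918]), 'moment': array([ 0.04325361, -0.02024421,  0.02767419]), 'width': 0.0911027573725898}
side [[455.1196862283676, 0.0, 255.23218210055464], [0.0, 455.1196862283676, 197.47870102098335], [0.0, 0.0, 1.0]] [[-0.9612049173021809, -0.27545231433636935, -0.01453029527731004], [-0.1664900514712872, 0.6213630268950296, -0.7656298397848238], [0.2199230995489012, -0.7335080172258412, -0.643117266873017]] [0.4586816122748982, 0.11331328401073809, 1.7365585197127804]
top [[438.0184888912249, 0.0, 252.02913788226712], [0.0, 438.0184888912249, 192.35519579858428], [0.0, 0.0, 1.0]] [[-0.02598942032828834, -0.9996616260956719, 0.0010878155894201592], [-0.9979906960933228, 0.025883046357229128, -0.05783284899116444], [0.057785123882923825, -0.0025886720585203576, -0.9983256874561571]] [0.04899760783271297, 0.4874721517074531, 1.8195434210094066]
wrist [[317.41435039901035, 0.0, 255.08866412868488], [0.0, 317.41435039901035, 188.00661822313938], [0.0, 0.0, 1.0]] [[0.3688732751665561, 0.9294795675255725, -0.0004903268048204775], [0.8995959888515729, -0.35688088811612384, 0.2517202585006026], [0.2337938487429937, -0.09329397220573216, -0.967799912709242]] [-0.6995378462629284, -0.028589882580555715, 0.3892597190966755]
```

View pics/top0.png

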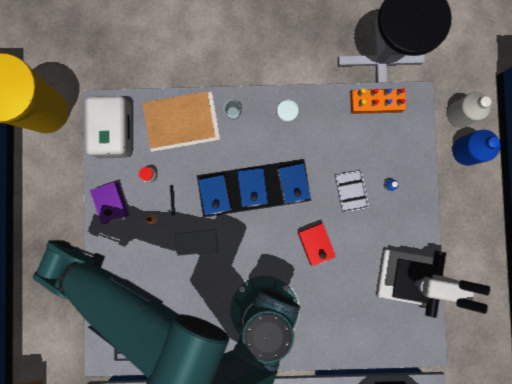

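View pics/side0.png

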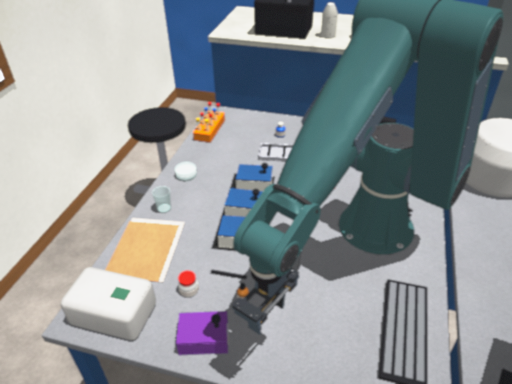

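View pics/wrist0.png

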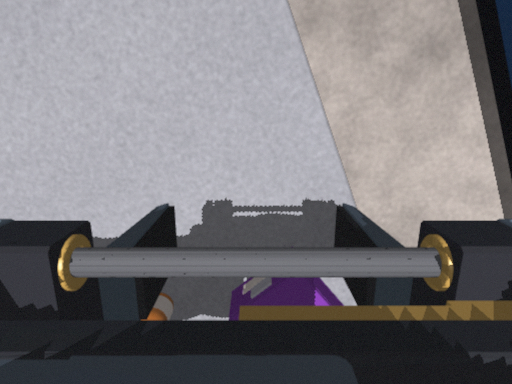

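The arm base is at about (264,310) in the top view. Cases are at about (215,193), (252,187) and (293,182), and the tray is at (351,190). The gripper is next to the oil bottle at (150,218), and the red and purple boxes are the look-alikes. Next I'll measure coarsely from the top view.

```bash
cat > h.py <<'E'
import numpy as np, cv2
from scipy.spatial.transform import Rotation as Ro
from rig import manip
def cast(f,uv,z):
    d=f["R"].T@np.linalg.inv(f["mtx"])@np.array([uv[0],uv[1],1.]); c=-f["R"].T@f["t"]
    return c+d*(z-c[2])/d[2]
def ray(f,uv):
    d=f["R"].T@np.linalg.inv(f["mtx"])@np.array([uv[0],uv[1],1.]); return -f["R"].T@f["t"], d/np.linalg.norm(d)
def tri(rays):
    A=np.zeros((3,3));b=np.zeros(3)
    for c,d in rays:
        P=np.eye(3)-np.outer(d,d);A+=P;b+=P@c
    X=np.linalg.solve(A,b); return X,[float(np.linalg.norm((np.eye(3)-np.outer(d,d))@(X-c))) for c,d in rays]
def proj(f,X):
    p=f["mtx"]@(f["R"]@np.asarray(X)+f["t"]); return p[:2]/p[2]
def bluemask(img):
    h=cv2.cvtColor(img,cv2.COLOR_BGR2HSV); return cv2.inRange(h,(100,120,50),(118,255,255))
def pose():
    o=manip.observe(); M=Ro.from_rotvec(o["ee_rot"]).as_matrix(); return o,o["position"],M
def shot(n,fn,scale=1):
    f=manip.grab_frame(n); cv2.imwrite("pics/"+fn,f["img"]); return f
E
python3 - <<'E'
from h import *
f=manip.grab_frame("top"); img=f["img"]
cs,_=cv2.findContours(bluemask(img),0,2)
for c in cs:
    if cv2.contourArea(c)<200: continue
    r=cv2.minAreaRect(c); X=cast(f,r[0],0.063); print(r,X)
    b=[cast(f,p,0.063)[:2] for p in cv2.boxPoints(r)]; print(np.round(b,3).tolist())
w=manip.grab_frame("wrist"); o,p,M=pose(); c=-w["R"].T@w["t"]
print("cam in tool",M.T@(c-p), "fwd in tool",M.T@w["R"][2], "right", M.T@w["R"][0]);print(M)
cr=cv2.resize(img[130:280,80:410],None,fx=2.4,fy=2.4,interpolation=cv2.INTER_CUBIC);cv2.imwrite("pics/topc.png",cr)
print(manip.observe()["time"])
E
```

```text
((213.74618530273438, 194.1674041748047), (36.06585693359375, 27.037696838378906), 79.2156982421875) [0.4823999  0.19251842 0.063     ]
[[0.546, 0.259], [0.564, 0.15], [0.419, 0.126], [0.401, 0.234]]
((252.1000213623047, 186.8000030517578), (36.3421745300293, 26.543432235717773), 82.87498474121094) [0.50842129 0.03557559 0.063     ]
[[0.577, 0.097], [0.588, -0.011], [0.44, -0.025], [0.429, 0.082]]
((294.076904296875, 182.88462829589844), (36.2814826965332, 26.083446502685547), 78.69007110595703) [ 0.51999078 -0.13604264  0.063     ]
[[0.584, -0.071], [0.602, -0.176], [0.456, -0.201], [0.438, -0.096]]
((476.2353210449219, 146.9412078857422), (31.529630661010742, 48.50712203979492), 75.96376037597656) [ 0.64841082 -0.88760744  0.063     ]
[[0.69, -0.777], [0.734, -0.974], [0.607, -0.998], [0.563, -0.802]]
cam in tool [ 0.07102686 -0.00017887 -0.17015222] fwd in tool [-2.51741133e-01  6.22214137e-04  9.67794407e-01] right [ 1.03100795e-03  9.99999398e-01 -3.74735222e-04]
[[-9.29098769e-01  3.69831627e-01 -2.14428508e-04]
 [ 3.69831689e-01  9.29098631e-01 -5.06347902e-04]
 [ 1.19617649e-05 -5.49749670e-04 -9.99999849e-01]]
0.25
```

View pics/topc.png

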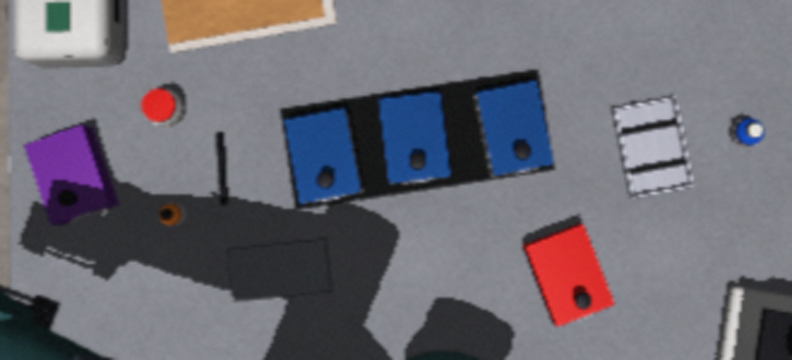

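Request:
send_rows(
  moves=[
    [0,-0.9,0,-1],
    [0,-0.9,0,-1],
    [0,-0.9,0,-1],
    [0,-0.9,0,-1],
    [0,-0.9,0,-1],
    [-0.5,-0.9,0,-0.2],
    [-0.5,-1,0,0],
    [-0.5,-1,0,0],
  ],
)

```text
time: 0.92
position: [0.2879, 0.4717, 0.2123]
ee_rot: [0.312, -3.125, 0.0]
contact_force: [-0.3, -0.3, -0.5]
width: 0.0912
```

```bash
cat > d.py <<'E'
import sys
from h import *
# usage: d.py x y z yaw_case_deg : deltas in tool units of current axes, roll units
o,p,M=pose(); a=[float(v) for v in sys.argv[1:]]
d=M.T@(np.array(a[:3])-p)/0.025
yaw=np.degrees(np.arctan2(-M[1,0],-M[0,0])); 
print("t",round(o["time"],2),"pos",p.round(4),"yaw",round(yaw,2),"w",round(o["width"],4),"F",o["contact_force"].round(1))
print("units now-axes",d.round(2),"roll units",round(-((a[3]-yaw+180)%360-180)/6,2) if len(a)>3 else "")
E
python3 d.py 0.42 0.185 0.25 9.4
```

```text
t 0.92 pos [0.2879 0.4717 0.2123] yaw 11.4 w 0.0912 F [-0.3 -0.3 -0.5]
units now-axes [ -2.91 -12.29  -1.51] roll units 0.33
```

Request:
send_rows(
  moves=[
    [-0.4,-1,-0.2,0.3],
    [-0.4,-1,-0.2,0],
    [-0.4,-1,-0.2,0],
    [-0.4,-1,-0.2,0],
    [-0.4,-1,-0.2,0],
    [-0.4,-1,-0.2,0],
    [-0.4,-1,-0.2,0],
    [-0.4,-1,-0.2,0],
  ],
)

```text
time: 1.58
position: [0.4043, 0.2781, 0.2533]
ee_rot: [0.263, -3.129, 0.002]
contact_force: [0.7, 0.5, -0.2]
width: 0.0916
```

Request:
send_rows(
  moves=[
    [0,-1,0,0],
    [0,-1,0,0],
    [0,-1,0,0],
    [0,-1,0,0],
    [0,-1,0,0],
  ],
)

```text
time: 2.0
position: [0.4277, 0.149, 0.2553]
ee_rot: [-0.262, 3.128, 0.0]
contact_force: [0.2, 1.0, -0.5]
width: 0.0912
```

```bash
python3 d.py 0.42 0.185 0.25 9.4; python3 -c "
from h import *
shot('wrist','w1.png')"
```

```text
t 2.0 pos [0.4277 0.149  0.2553] yaw 9.59 w 0.0912 F [ 0.2  1.  -0.5]
units now-axes [0.06 1.47 0.21] roll units 0.03
```

View pics/w1.png

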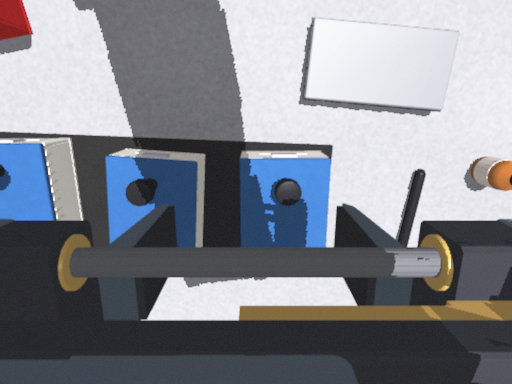

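Wrist view 1 shows the left case's knob at (288,190) and the middle one's at (141,190), with both lids' near edges near row 155. The slide box is at the top. I'll take a second viewpoint farther forward.

Request:
send_rows(
  moves=[
    [-0.9,0,0,0],
    [-0.9,0,0,0],
    [-0.9,0,0,0],
    [-0.9,0,0,0],
    [0,0,0,0],
  ],
)

```text
time: 2.47
position: [0.5201, 0.1582, 0.256]
ee_rot: [-0.254, 3.127, -0.001]
contact_force: [-0.3, -0.8, -0.5]
width: 0.0916
```

```bash
python3 d.py 0.42 0.185 0.25 9.4; python3 -c "
from h import *
import pickle
f=shot('wrist','w2.png');pickle.dump(f,open('w2.pkl','wb'))"
```

```text
t 2.47 pos [0.5201 0.1582 0.256 ] yaw 9.27 w 0.0916 F [-0.3 -0.8 -0.5]
units now-axes [3.78 1.7  0.22] roll units -0.02
```

View pics/w2.png

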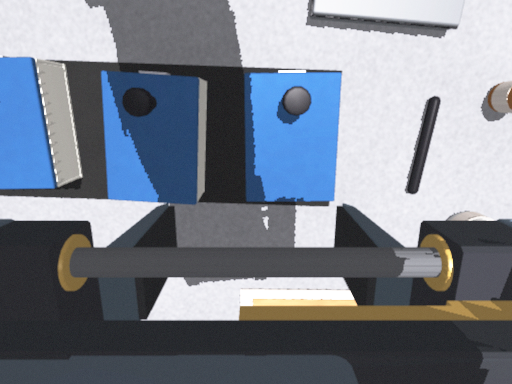

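Wrist view 2 shows the left lid whole, at columns 245–340 and rows 72–202, with its knob at (296,100). The middle lid's knob is at (138,102). Next I'll fit the lid outlines and triangulate the knobs with the top view.

```bash
cat > m.py <<'E'
from h import *
import pickle
f=pickle.load(open('w2.pkl','rb'))
def bm(img): 
    h=cv2.cvtColor(img,cv2.COLOR_BGR2HSV); return cv2.inRange(h,(100,100,30),(125,255,255))
def quads(f,roi,zt=.063):
    m=bm(f["img"]).copy(); k=np.zeros_like(m); x0,y0,x1,y1=roi; k[y0:y1,x0:x1]=255; m&=k
    cs,_=cv2.findContours(m,0,2); c=max(cs,key=cv2.contourArea)
    r=cv2.minAreaRect(c); print("rect",np.round(r[0],1),np.round(r[1],1),round(r[2],1),"area",cv2.contourArea(c))
    P=np.array([cast(f,q[0],zt)[:2] for q in cv2.convexHull(c)],np.float32)
    R=cv2.minAreaRect((P*1000)); print(" world mm ctr",np.round(R[0],1),"size",np.round(R[1],1),"ang",round(R[2],2)); print(np.round(cv2.boxPoints(R),1).tolist())
    return R
def dark(f,roi,th=45):
    x0,y0,x1,y1=roi; g=f["img"][y0:y1,x0:x1].max(axis=2); m=(g<th).astype(np.uint8)*255
    cs,_=cv2.findContours(m,0,2); c=max(cs,key=cv2.contourArea); (u,v),s,a=cv2.minAreaRect(c); print(" knob",u+x0,v+y0,s); return (u+x0,v+y0)
E
python3 - <<'E'
from m import *
t=manip.grab_frame("top"); cv2.imwrite("pics/t2.png",cv2.resize(t["img"][150:230,180:330],None,fx=5,fy=5))
for roi in ((235,50,350,215),(95,55,200,215)): quads(f,roi)
for z in (.106,.098):
  print(cast(f,(296.5,100.5),z), cast(f,(138,102),z))
g=f["img"].max(axis=2); print(g[85:118,280:314:2].tolist()[::4])
E
```

```text
rect [292.  136.5] [129.  96.] 90.0 area 11794.0
 world mm ctr [481.5 192.7] size [145.5 105.8] ang 9.35
[[401.20001220703125, 233.10000610351562], [418.3999938964844, 128.6999969482422], [561.9000244140625, 152.3000030517578], [544.7000122070312, 256.70001220703125]]
rect [148.4 136.6] [ 97.2 131.6] 1.0 area 11727.0
 world mm ctr [507.9  35.5] size [145.5 105.7] ang 5.6
[[430.3999938964844, 81.0], [440.70001220703125, -24.200000762939453], [585.5, -10.0], [575.0999755859375, 95.19999694824219]]
[0.43946223 0.1857401  0.106     ] [0.46584379 0.03385085 0.106     ]
[0.43921818 0.18671208 0.098     ] [0.46625954 0.03102407 0.098     ]
[[246, 245, 244, 245, 244, 244, 243, 232, 232, 232, 233, 245, 245, 245, 245, 244, 244], [244, 244, 242, 234, 170, 78, 123, 159, 163, 157, 153, 124, 85, 188, 244, 242, 243], [244, 244, 194, 64, 133, 154, 152, 154, 152, 148, 142, 136, 127, 117, 102, 231, 243], [245, 172, 59, 121, 134, 139, 139, 137, 136, 132, 128, 120, 113, 108, 99, 132, 244], [177, 67, 71, 111, 115, 114, 116, 118, 121, 120, 112, 106, 104, 100, 91, 106, 243], [113, 92, 43, 86, 100, 103, 102, 106, 104, 102, 100, 95, 95, 87, 76, 208, 242], [112, 114, 82, 52, 76, 88, 87, 89, 88, 87, 86, 82, 78, 71, 175, 240, 241], [110, 110, 111, 111, 85, 52, 58, 65, 70, 68, 58, 83, 212, 240, 240, 239, 239], [109, 111, 108, 112, 109, 109, 106, 110, 110, 109, 241, 240, 239, 240, 239, 238, 238]]
```

View pics/t2.png

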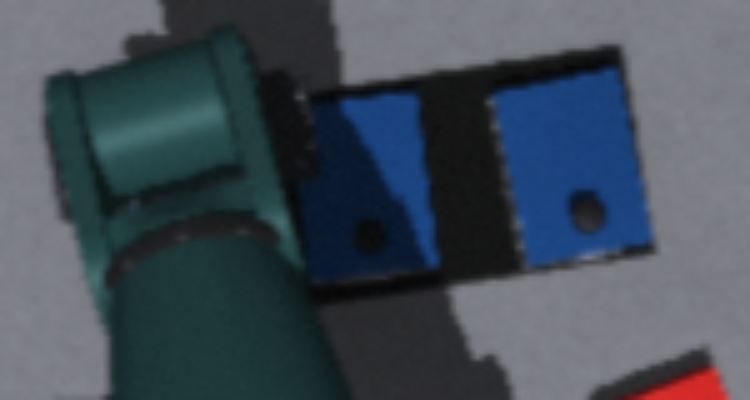

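```bash
python3 - <<'E'
from m import *
t0=manip.grab_frame("top"); im=cv2.imread("pics/top0.png")
def kn(img,x,y,r=7):
    g=img[y-r:y+r+1,x-r:x+r+1].max(axis=2); M=cv2.moments(((g<75)).astype(np.uint8)); return x-r+M['m10']/M['m00'],y-r+M['m01']/M['m00']
t=dict(t0);
for a,b in (((215,204),(296.5,100.5)),((254,197),(138,102))):
    k=kn(im,*a); print(k, tri([ray(t,k),ray(f,b)]))
E
python3 d.py 0.4396 0.1860 0.079 9.35
```

```text
(215.4090909090909, 203.02272727272728) (array([0.44184688, 0.17670055, 0.18152399]), [0.00015783779524458045, 0.00015783779524461032])
(253.5581395348837, 195.5581395348837) (array([0.46854289, 0.03076225, 0.09734458]), [0.0022462743431816866, 0.0022462743431817546])
t 2.62 pos [0.5165 0.1577 0.2554] yaw 9.3 w 0.091 F [-0.6 -0.1  0.5]
units now-axes [2.86 1.62 7.05] roll units -0.01
```

Request:
send_rows(
  moves=[
    [0.75,0.45,0.7,0],
    [0.75,0.45,0.7,0],
    [0.75,0.45,0.7,0],
    [0.75,0.4,0.7,0],
    [0,0,0,0],
  ],
)

```text
time: 3.03
position: [0.4292, 0.1885, 0.1834]
ee_rot: [-0.253, 3.128, -0.001]
contact_force: [-1.4, -0.5, -1.2]
width: 0.091
```

```bash
python3 d.py 0.4396 0.1860 0.079 9.35
```

```text
t 3.03 pos [0.4292 0.1885 0.1834] yaw 9.24 w 0.091 F [-1.4 -0.5 -1.2]
units now-axes [-0.38 -0.16  4.18] roll units -0.02
```

Request:
send_rows(
  moves=[
    [-0.35,-0.1,0.6,0],
    [0,0,0.9,0],
    [0,0,0.9,0],
    [0,0,0.8,0],
    [0,0,0.6,0],
    [0,0,0,0],
  ],
)

```text
time: 3.53
position: [0.4365, 0.1875, 0.0882]
ee_rot: [-0.258, 3.122, 0.001]
contact_force: [-0.6, -0.7, -0.4]
width: 0.0915
```

```bash
python3 d.py 0.4396 0.1860 0.079 9.35
```

```text
t 3.53 pos [0.4365 0.1875 0.0882] yaw 9.46 w 0.0915 F [-0.6 -0.7 -0.4]
units now-axes [-0.11 -0.08  0.37] roll units 0.02
```

Request:
send_rows(
  moves=[
    [-0.1,-0.08,0.35,0],
    [0,0,0,0],
    [0,0,0,0],
    [0,0,0,0],
    [0,0,0,0],
    [0,0,0,0],
  ],
  claw=255,
  squeeze=10,
)

```text
time: 4.03
position: [0.4412, 0.1861, 0.0828]
ee_rot: [-0.258, 3.118, 0.002]
contact_force: [-0.1, 0.5, -0.2]
width: 0.0539
```

```bash
python3 d.py 0.4396 0.1860 0.079 9.35
```

```text
t 4.03 pos [0.4412 0.1861 0.0828] yaw 9.47 w 0.0539 F [-0.1  0.5 -0.2]
units now-axes [0.07 0.01 0.15] roll units 0.02
```

Request:
send_rows(
  moves=[
    [0.05,0,0.12,0],
    [0,0,0,0],
    [0,0,0,0],
    [0,0,0,0],
    [0,0,0,0],
    [0,0,0,0],
  ],
)

```text
time: 4.53
position: [0.4405, 0.1859, 0.0806]
ee_rot: [-0.259, 3.117, 0.002]
contact_force: [1.0, -0.6, 0.3]
width: 0.027
```

```bash
cat > arc.py <<'E'
import numpy as np,sys
# offsets of the knob from start in (fwd, up), mm, for lid angles; knob vector from hinge (-115,43)
r=np.hypot(115,43)
prev=None
for th in np.arange(0,1.96,0.15):
    x=-115*np.cos(th)+43*np.sin(th); z=115*np.sin(th)+43*np.cos(th)
    print(round(th,2),"fwd",round(x+115,1),"up",round(z-43,1), "row units x",round(-(x-prev[0])/25,2) if prev else "", "z",round(-(z-prev[1])/25,2) if prev else "")
    prev=(x,z)
E
python3 arc.py;python3 d.py 0.4396 0.1860 0.079 9.35
```

```text
0.0 fwd 0.0 up 0.0 row units x  z 
0.15 fwd 7.7 up 16.7 row units x -0.31 z -0.67
0.3 fwd 17.8 up 32.1 row units x -0.41 z -0.61
0.45 fwd 30.2 up 45.7 row units x -0.49 z -0.55
0.6 fwd 44.4 up 57.4 row units x -0.57 z -0.47
0.75 fwd 60.2 up 66.9 row units x -0.63 z -0.38
0.9 fwd 77.2 up 73.8 row units x -0.68 z -0.28
1.05 fwd 95.1 up 78.1 row units x -0.72 z -0.17
1.2 fwd 113.4 up 79.8 row units x -0.73 z -0.06
1.35 fwd 131.8 up 78.6 row units x -0.73 z 0.05
1.5 fwd 149.8 up 74.8 row units x -0.72 z 0.15
1.65 fwd 167.0 up 68.2 row units x -0.69 z 0.26
1.8 fwd 183.0 up 59.2 row units x -0.64 z 0.36
1.95 fwd 197.5 up 47.9 row units x -0.58 z 0.45
t 4.53 pos [0.4405 0.1859 0.0806] yaw 9.49 w 0.027 F [ 1.  -0.6  0.3]
units now-axes [0.03 0.01 0.06] roll units 0.02
```

Request:
send_rows(
  moves=[
    [-0.3,0,-0.67,0],
    [-0.4,0,-0.61,0],
    [-0.49,0,-0.55,0],
    [-0.57,0,-0.47,0],
  ],
)

```text
time: 4.87
position: [0.4813, 0.1929, 0.1378]
ee_rot: [-0.259, 3.121, 0.002]
contact_force: [4.8, 1.5, -9.5]
width: 0.0274
```

```bash
cat > lid.py <<'E'
import sys
from h import *
# lid.py knobx knoby yaw : lid angle from TCP (grasp point 19mm up), offsets
kx,ky,yw=[float(v) for v in sys.argv[1:4]]
o,p,M=pose(); g=p-0.019*M[:,2]; e=np.array([np.cos(np.radians(yw)),np.sin(np.radians(yw))])
x=(g[:2]-[kx,ky])@e*1000-115; z=(g[2]-.098)*1000+43; lat=(g[:2]-[kx,ky])@[-e[1],e[0]]*1000
th=np.arctan2(43,-115)-np.arctan2(z,x)
print("t",round(o["time"],2),"p",p.round(4),"theta",round(th,3),"r",round(np.hypot(x,z),1),"(122.8) lat",round(lat,1),"w",round(o["width"],4),"F",o["contact_force"].round(1))
for t in [th+.15*i for i in range(0,9)]:
    if t>1.98: break
    X=-115*np.cos(t)+43*np.sin(t); Z=115*np.sin(t)+43*np.cos(t)
    print(round(t,2),"cum units x",round(-(X-x)/25,2),"z",round(-(Z-z)/25,2))
E
python3 lid.py .4396 .186 9.35
```

```text
t 4.87 p [0.4813 0.1929 0.1378] theta 0.592 r 125.3 (122.8) lat -0.0 w 0.0274 F [ 4.8  1.5 -9.5]
0.59 cum units x -0.06 z 0.08
0.74 cum units x -0.69 z -0.3
0.89 cum units x -1.37 z -0.59
1.04 cum units x -2.08 z -0.77
1.19 cum units x -2.81 z -0.84
1.34 cum units x -3.55 z -0.8
1.49 cum units x -4.27 z -0.65
1.64 cum units x -4.96 z -0.39
1.79 cum units x -5.6 z -0.04
```

Request:
send_rows(
  moves=[
    [-0.66,0,-0.31,0],
    [-0.7,0,-0.26,0],
    [-0.72,0,-0.17,0],
    [-0.73,0,-0.06,0],
  ],
)

```text
time: 5.2
position: [0.5516, 0.2048, 0.1613]
ee_rot: [-0.259, 3.123, 0.002]
contact_force: [-0.3, 0.2, -9.0]
width: 0.0273
```

```bash
python3 lid.py .4396 .186 9.35
```

```text
t 5.2 p [0.5516 0.2048 0.1613] theta 1.201 r 125.4 (122.8) lat 0.3 w 0.0273 F [-0.3  0.2 -9. ]
1.2 cum units x -0.0 z 0.1
1.35 cum units x -0.74 z 0.15
1.5 cum units x -1.46 z 0.3
1.65 cum units x -2.14 z 0.57
1.8 cum units x -2.78 z 0.93
1.95 cum units x -3.36 z 1.38
```

Request:
send_rows(
  moves=[
    [-0.74,0,0.15,0],
    [-0.72,0,0.2,0],
    [-0.69,0,0.28,0],
    [-0.64,0,0.36,0],
    [0,0,0,0],
  ],
)

```text
time: 5.62
position: [0.6259, 0.2175, 0.1369]
ee_rot: [-0.259, 3.122, 0.004]
contact_force: [2.9, 0.1, 3.3]
width: 0.0275
```

```bash
python3 lid.py .4396 .186 9.35
```

```text
t 5.62 p [0.6259 0.2175 0.1369] theta 1.844 r 125.0 (122.8) lat 0.7 w 0.0275 F [2.9 0.1 3.3]
1.84 cum units x 0.05 z 0.07
```

Lid is at about 1.84 rad, so I'll release it, move slightly forward and lift.

Request:
send_rows(
  moves=[
    [0,0,0,0],
    [0,0,0,0],
    [0,0,0,0],
    [0,0,0,0],
    [0,0,0,0],
    [-0.4,0,0,0],
    [0,0,0,0],
  ],
  claw=0,
)

```text
time: 6.2
position: [0.6337, 0.2191, 0.139]
ee_rot: [-0.259, 3.122, 0.004]
contact_force: [1.1, -0.0, -0.2]
width: 0.0714
```

Request:
send_rows(
  moves=[
    [-0.3,0,-0.9,0],
    [-0.2,0,-0.9,0],
    [0,0,-0.9,0],
    [0,0,-0.9,0],
    [0,0,-0.9,0],
    [0,0,-0.9,0],
  ],
)

```text
time: 6.7
position: [0.6437, 0.22, 0.274]
ee_rot: [0.259, -3.13, -0.001]
contact_force: [-0.6, -0.8, -0.2]
width: 0.091
```

```bash
python3 d.py 0.4396 0.1860 0.2 5.6; python3 -c "
from h import *
shot('wrist','w3.png');shot('top','t3.png');shot('side','s3.png')"
```

```text
t 6.7 pos [0.6437 0.22   0.274 ] yaw 9.48 w 0.091 F [-0.6 -0.8 -0.2]
units now-axes [8.27 0.   2.97] roll units 0.65
```

View pics/w3.png

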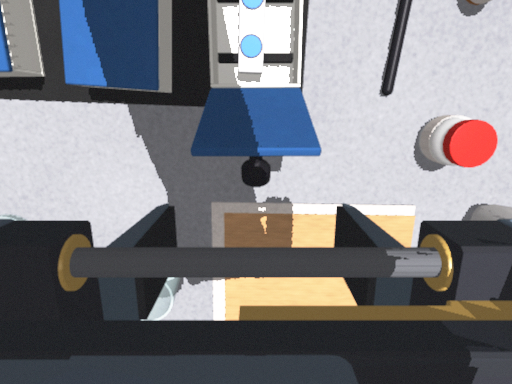

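View pics/s3.png

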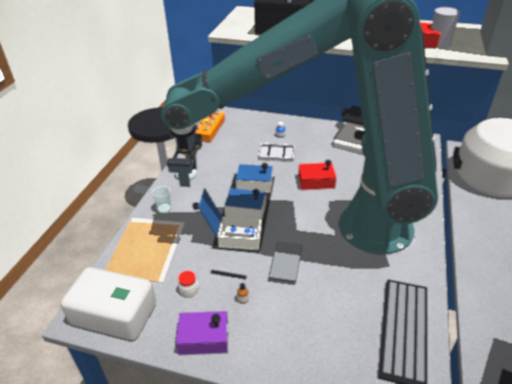

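The left case holds the blue slider, with blue windows at (251,46) in the wrist view. Its lid stands open on the stop, so I'll go on to the middle case.

Request:
send_rows(
  moves=[
    [0.9,-0.9,0,0.65],
    [0.9,-1,0,0],
    [0.9,-1,0,0],
    [0.9,-1,0,0],
    [0.9,-1,0,0],
    [0.9,-1,0,0],
    [0.9,-1,0.3,0],
    [0,0,0,0],
  ],
)

```text
time: 7.52
position: [0.4963, 0.0263, 0.2574]
ee_rot: [0.153, -3.13, -0.001]
contact_force: [0.1, 1.6, -0.4]
width: 0.0911
```

```bash
python3 d.py 0.466 0.0318 0.079 5.6
```

```text
t 7.52 pos [0.4963 0.0263 0.2574] yaw 5.6 w 0.0911 F [ 0.1  1.6 -0.4]
units now-axes [1.13 0.33 7.14] roll units -0.0
```

Request:
send_rows(
  moves=[
    [0.5,0.3,0.9,0],
    [0.5,0,0.9,0],
    [0.1,0,0.9,0],
    [0,0,0.9,0],
    [0,0,0.9,0],
    [0,0,0,0],
  ],
)

```text
time: 8.02
position: [0.4627, 0.0295, 0.1378]
ee_rot: [0.146, -3.128, -0.001]
contact_force: [-1.2, -0.4, -1.3]
width: 0.0909
```

```bash
python3 d.py 0.466 0.0318 0.079 5.6
```

```text
t 8.02 pos [0.4627 0.0295 0.1378] yaw 5.35 w 0.0909 F [-1.2 -0.4 -1.3]
units now-axes [-0.16  0.08  2.35] roll units -0.04
```

Request:
send_rows(
  moves=[
    [-0.1,0.08,0.9,0],
    [-0.05,0,0.9,0],
    [0,0,0.4,0],
    [0,0,0,0],
  ],
)

```text
time: 8.35
position: [0.4658, 0.0323, 0.0813]
ee_rot: [0.146, -3.126, -0.001]
contact_force: [-1.2, -0.1, 0.2]
width: 0.091
```

```bash
python3 d.py 0.466 0.0318 0.079 5.6
```

```text
t 8.35 pos [0.4658 0.0323 0.0813] yaw 5.36 w 0.091 F [-1.2 -0.1  0.2]
units now-axes [-0.01 -0.02  0.09] roll units -0.04
```

Request:
send_rows(
  moves=[
    [0,0,0.09,0],
    [0,0,0,0],
    [0,0,0,0],
    [0,0,0,0],
    [0,0,0,0],
    [0,0,0,0],
    [0,0,0,0],
    [0,0,0,0],
  ],
  claw=255,
)

```text
time: 9.02
position: [0.4686, 0.0324, 0.0841]
ee_rot: [0.146, -3.131, -0.001]
contact_force: [-0.8, 0.6, -0.8]
width: 0.0408
```

Request:
send_rows(
  moves=[
    [0,0,0,0],
    [0,0,0,0],
    [0,0,0,0],
    [0,0,0,0],
  ],
)

```text
time: 9.35
position: [0.4687, 0.0322, 0.0843]
ee_rot: [0.147, -3.132, -0.001]
contact_force: [1.1, -1.1, 0.2]
width: 0.0276
```

```bash
python3 lid.py .466 .0318 5.5
```

```text
t 9.35 p [0.4687 0.0322 0.0843] theta 0.049 r 122.1 (122.8) lat 0.1 w 0.0276 F [ 1.1 -1.1  0.2]
0.05 cum units x 0.03 z -0.01
0.2 cum units x -0.32 z -0.66
0.35 cum units x -0.75 z -1.26
0.5 cum units x -1.27 z -1.78
0.65 cum units x -1.86 z -2.22
0.8 cum units x -2.51 z -2.56
0.95 cum units x -3.2 z -2.81
1.1 cum units x -3.93 z -2.95
1.25 cum units x -4.66 z -2.97
```

Request:
send_rows(
  moves=[
    [-0.3,0,-0.65,0],
    [-0.4,0,-0.6,0],
    [-0.49,0,-0.54,0],
    [-0.57,0,-0.45,0],
  ],
)

```text
time: 9.68
position: [0.5087, 0.0361, 0.1386]
ee_rot: [0.146, -3.122, -0.001]
contact_force: [-2.8, -0.5, 0.5]
width: 0.0272
```

```bash
python3 lid.py .469 .0321 5.5
```

```text
t 9.68 p [0.5087 0.0361 0.1386] theta 0.583 r 126.9 (122.8) lat 0.1 w 0.0272 F [-2.8 -0.5  0.5]
0.58 cum units x -0.1 z 0.13
0.73 cum units x -0.72 z -0.25
0.88 cum units x -1.4 z -0.54
1.03 cum units x -2.11 z -0.73
1.18 cum units x -2.84 z -0.81
1.33 cum units x -3.58 z -0.77
1.48 cum units x -4.3 z -0.63
1.63 cum units x -4.99 z -0.38
1.78 cum units x -5.64 z -0.03
```

Request:
send_rows(
  moves=[
    [-0.65,0,-0.33,0],
    [-0.7,0,-0.27,0],
    [-0.72,0,-0.18,0],
    [-0.73,0,-0.07,0],
  ],
)

```text
time: 10.02
position: [0.5798, 0.043, 0.1622]
ee_rot: [0.146, -3.119, -0.001]
contact_force: [-0.7, 0.4, -3.7]
width: 0.0274
```

```bash
python3 lid.py .469 .0321 5.5
```

```text
t 10.02 p [0.5798 0.043  0.1622] theta 1.187 r 126.2 (122.8) lat 0.2 w 0.0274 F [-0.7  0.4 -3.7]
1.19 cum units x -0.0 z 0.14
1.34 cum units x -0.74 z 0.17
1.49 cum units x -1.46 z 0.32
1.64 cum units x -2.15 z 0.57
1.79 cum units x -2.8 z 0.92
1.94 cum units x -3.38 z 1.37
```

Request:
send_rows(
  moves=[
    [-0.74,0,0.14,0],
    [-0.72,0,0.2,0],
    [-0.69,0,0.28,0],
    [-0.64,0,0.36,0],
    [-0.05,0,0.05,0],
  ],
)

```text
time: 10.43
position: [0.6578, 0.0507, 0.1371]
ee_rot: [0.146, -3.124, -0.002]
contact_force: [3.6, -0.5, 3.8]
width: 0.0274
```

```bash
python3 lid.py .469 .0321 5.5
```

```text
t 10.43 p [0.6578 0.0507 0.1371] theta 1.851 r 125.9 (122.8) lat 0.3 w 0.0274 F [ 3.6 -0.5  3.8]
1.85 cum units x 0.07 z 0.1
```

Request:
send_rows(
  moves=[
    [0,0,0,0],
    [0,0,0,0],
    [0,0,0,0],
    [0,0,0,0],
    [0,0,0,0],
    [-0.4,0,0,0],
    [0,0,0,0],
  ],
  claw=0,
)

```text
time: 11.02
position: [0.6656, 0.0517, 0.1376]
ee_rot: [0.146, -3.123, -0.003]
contact_force: [0.3, -0.1, -0.3]
width: 0.0714
```

Request:
send_rows(
  moves=[
    [-0.3,0,-0.9,0],
    [-0.2,0,-0.9,0],
    [0,0,-0.9,0],
    [0,0,-0.9,0],
    [0,0,-0.9,0],
    [0,0,-0.9,0],
    [0.9,0,-0.2,0],
    [0.9,0,0,0],
  ],
)

```text
time: 11.68
position: [0.6381, 0.0485, 0.2841]
ee_rot: [0.145, -3.121, -0.002]
contact_force: [-0.9, -0.3, -1.0]
width: 0.0914
```

```bash
python3 d.py 0.5 0.03 0.2 5.6; python3 -c "
from h import *
shot('wrist','w4.png');shot('top','t4.png');shot('side','s4.png')"
```

```text
t 11.68 pos [0.6381 0.0485 0.2841] yaw 5.33 w 0.0914 F [-0.9 -0.3 -1. ]
units now-axes [ 5.51 -0.23  3.46] roll units -0.04
```

View pics/w4.png

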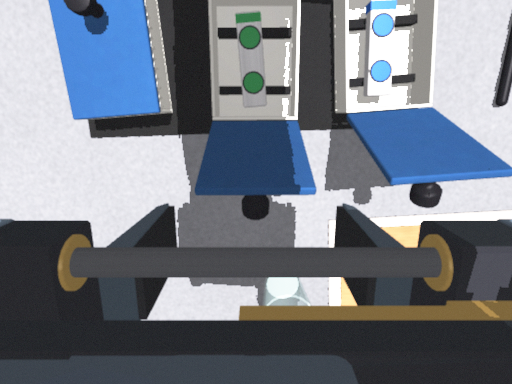

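View pics/s4.png

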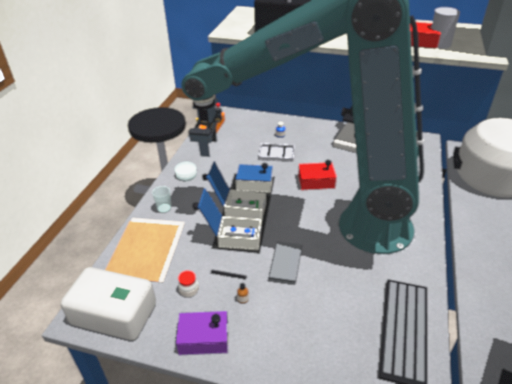

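The middle case holds the green slider: its windows are at (249,37) and (254,83), and the right lid is still shut. I'll measure from this pose and from a second one.

```bash
python3 -c "
from h import *
import pickle
f=shot('wrist','w5.png');pickle.dump(f,open('w5.pkl','wb'))"
```

Request:
send_rows(
  moves=[
    [0.9,0,0,0],
    [0.9,0,0,0],
    [0.9,0,0,0],
    [0,0,0,0],
  ],
  claw=110,
)

```text
time: 12.22
position: [0.5713, 0.0423, 0.2822]
ee_rot: [0.145, -3.117, -0.003]
contact_force: [1.2, 0.8, -1.1]
width: 0.0676
```

```bash
python3 - <<'E'
from h import *
import pickle
g=shot('wrist','w6.png');pickle.dump(g,open('w6.pkl','wb'))
f=pickle.load(open('w5.pkl','rb'))
def wins(f):
    h=cv2.cvtColor(f["img"],cv2.COLOR_BGR2HSV); m=cv2.inRange(h,(45,100,40),(80,255,255))
    n,l,s,c=cv2.connectedComponentsWithStats(m)
    return [(s[i].tolist(),c[i].round(2).tolist()) for i in range(1,n) if s[i][4]>60]
A=wins(f);B=wins(g)
print(A);print(B)
print(manip.observe()["width"])
E
python3 d.py .5 .03 .2 5.6
```

```text
[([236, 14, 24, 10, 190], [247.55, 18.08]), ([240, 27, 20, 22, 341], [249.3, 37.84]), ([244, 73, 19, 21, 310], [252.85, 83.0])]
[([237, 73, 23, 9, 167], [248.09, 77.21]), ([240, 86, 20, 20, 302], [249.55, 95.52]), ([244, 128, 19, 20, 280], [252.98, 137.42])]
0.06325013129681677
t 12.27 pos [0.5729 0.0423 0.2825] yaw 5.33 w 0.0633 F [-0.6  0.1  0.9]
units now-axes [ 2.88 -0.23  3.36] roll units -0.04
```

View pics/w6.png

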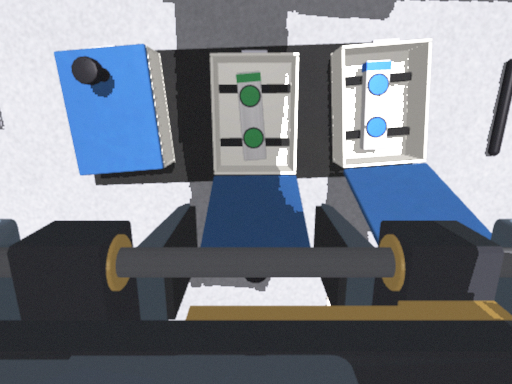

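Run:
```python
from h import *
import pickle
f=pickle.load(open('w5.pkl','rb'));g=pickle.load(open('w6.pkl','rb'))
W=[]
for a,b in (((249.3,37.84),(249.55,95.52)),((252.85,83.0),(252.98,137.42)),((247.55,18.08),(248.09,77.21))):
    X,r=tri([ray(f,a),ray(g,b)]); W.append(X); print(X.round(4),np.round(r,4),cast(g,b,.038).round(4),cast(f,a,.038).round(4))
P=[cast(g,p,.038) for p in ((249.55,95.52),(252.98,137.42))]
m=(P[0]+P[1])/2; e=P[1]-P[0]; print("mid",m.round(4),"dist",np.linalg.norm(e),"yaw",np.degrees(np.arctan2(e[1],e[0])))
# bar ends by eye
for p in ((248,73),(255,161)): print(cast(g,p,.038).round(4))
# tray in wrist? top view
t=manip.grab_frame("top"); cv2.imwrite("pics/t6.png",cv2.resize(t["img"][150:230,180:330],None,fx=5,fy=5))
cv2.imwrite("pics/w6z.png",cv2.resize(g["img"][40:180,195:310],None,fx=5,fy=4))
cv2.imwrite("pics/t6b.png",cv2.resize(t["img"][155:225,320:410],None,fx=8,fy=8,interpolation=cv2.INTER_CUBIC))
```

```text
[0.4842 0.0279 0.0408] [0. 0.] [0.4841 0.0278 0.038 ] [0.4837 0.0278 0.038 ]
[0.5355 0.0369 0.0415] [0. 0.] [0.5357 0.037  0.038 ] [0.5352 0.0369 0.038 ]
[0.4627 0.024  0.0404] [0.0002 0.0002] [0.4625 0.0241 0.038 ] [0.4621 0.0237 0.038 ]
mid [0.5099 0.0324 0.038 ] dist 0.052430264479765294 yaw 10.027086761657168
[0.4576 0.0235 0.038 ]
[0.5662 0.0425 0.038 ]
```

View pics/w6z.png

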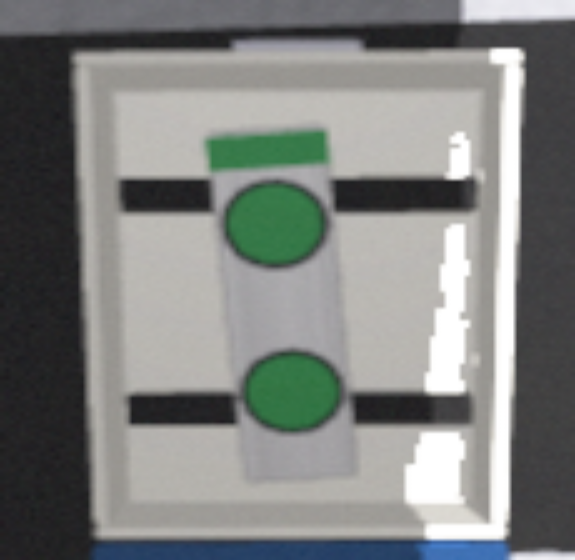

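View pics/t6b.png

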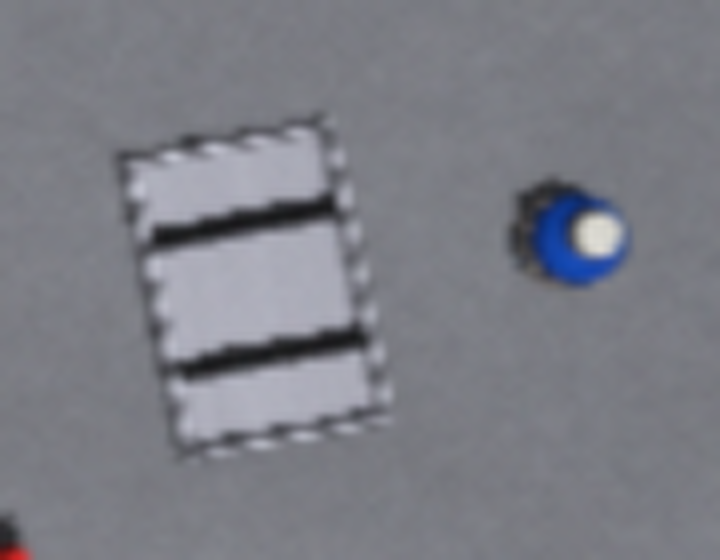

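Green windows triangulate to z≈0.041 and the slider yaw is about 10°. The zoom shows the slider clear in its case with the band at the near end. The tray (top-view crop) is tilted by about 10°. I'll position above the slider.

Request:
send_rows(
  moves=[
    [0.8,0,0.4,-0.78],
    [0.8,0,0.5,0],
    [0.85,0,0.6,0],
    [0,0,0.5,0],
    [0,0,0,0],
  ],
)

```text
time: 12.73
position: [0.517, 0.0334, 0.2326]
ee_rot: [0.28, -3.114, -0.004]
contact_force: [0.1, -0.1, -0.6]
width: 0.0518
```

```bash
python3 d.py .5103 .0327 .011 10.0
```

```text
t 12.73 pos [0.517  0.0334 0.2326] yaw 10.26 w 0.0518 F [ 0.1 -0.1 -0.6]
units now-axes [ 0.14 -0.01  8.87] roll units 0.04
```

Request:
send_rows(
  moves=[
    [0.2,0,0.95,0],
    [0.05,0,0.95,0],
    [0,0,0.95,0],
    [0,0,0.95,0],
    [0,0,0.95,0],
    [0,0,0.9,0],
    [0,0,0,0],
  ],
)

```text
time: 13.32
position: [0.5213, 0.033, 0.09]
ee_rot: [0.28, -3.122, -0.003]
contact_force: [-0.6, -0.4, -1.6]
width: 0.052
```

```bash
python3 d.py .5103 .0327 .011 10.0; python3 -c "
from h import *
shot('wrist','w7.png')"
```

```text
t 13.32 pos [0.5213 0.033  0.09  ] yaw 10.26 w 0.052 F [-0.6 -0.4 -1.6]
units now-axes [0.42 0.06 3.16] roll units 0.04
```

View pics/w7.png

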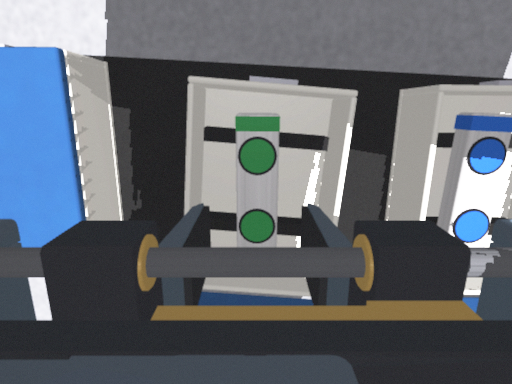

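The slider is centred between the fingers (column about 257) and parallel to the tool. I'll re-measure at close range.

Run:
```python
from h import *
f=manip.grab_frame("wrist")
h=cv2.cvtColor(f["img"],cv2.COLOR_BGR2HSV); m=cv2.inRange(h,(45,100,40),(80,255,255))
n,l,s,c=cv2.connectedComponentsWithStats(m)
C=[c[i] for i in range(1,n) if s[i][4]>300]; print(C)
for z in (.038,.040): 
  P=[cast(f,q,z) for q in C[-2:]]; e=P[1]-P[0]; print(((P[0]+P[1])/2).round(4),np.degrees(np.arctan2(e[1],e[0])),np.linalg.norm(e))
print(cast(f,(257.5,115),.038))
```

```text
[array([256.96351575, 121.51077944]), array([257.15210356, 153.60517799]), array([256.6097867 , 223.63989962])]
[0.5105 0.0325 0.038 ] 9.967921737428956 0.052835009396484625
[0.51   0.0324 0.04  ] 9.967921737428968 0.05236424457021037
[0.45816965 0.02337093 0.038     ]
```

Request:
send_rows(
  moves=[
    [0.4,0,0.6,0],
    [0.05,0,0.9,0],
    [0.05,0,0.8,0],
    [0,0,0.5,0],
    [0,0,0,0],
  ],
)

```text
time: 13.83
position: [0.5203, 0.0312, 0.0303]
ee_rot: [-0.28, 3.118, 0.001]
contact_force: [-0.2, -0.4, -1.1]
width: 0.052
```

```bash
python3 d.py .511 .0327 .011 10.0
```

```text
t 13.83 pos [0.5203 0.0312 0.0303] yaw 10.28 w 0.052 F [-0.2 -0.4 -1.1]
units now-axes [0.36 0.13 0.77] roll units 0.05
```

Request:
send_rows(
  moves=[
    [0.35,0.1,0,0],
    [0.15,0,0,0],
    [0,0,0,0],
  ],
)

```text
time: 14.08
position: [0.5091, 0.0316, 0.0333]
ee_rot: [-0.28, 3.115, 0.0]
contact_force: [0.8, -0.0, 0.2]
width: 0.052
```

```bash
python3 d.py .511 .0327 .011 10.0
```

```text
t 14.08 pos [0.5091 0.0316 0.0333] yaw 10.28 w 0.052 F [ 0.8 -0.   0.2]
units now-axes [-0.07  0.03  0.89] roll units 0.05
```

Request:
send_rows(
  moves=[
    [0,0.03,0.5,0],
    [0,0,0.4,0],
    [0,0,0,0],
  ],
)

```text
time: 14.33
position: [0.5109, 0.0325, 0.0115]
ee_rot: [-0.28, 3.11, -0.0]
contact_force: [-0.3, 0.6, -0.4]
width: 0.0519
```

```bash
python3 d.py .511 .0327 .011 10.0
```

```text
t 14.33 pos [0.5109 0.0325 0.0115] yaw 10.29 w 0.0519 F [-0.3  0.6 -0.4]
units now-axes [-0.    0.01  0.02] roll units 0.05
```

Request:
send_rows(
  moves=[
    [0,0,0,0],
    [0,0,0,0],
    [0,0,0,0],
    [0,0,0,0],
    [0,0,0,0],
    [0,0,0,0],
  ],
  claw=255,
  squeeze=20,
)

```text
time: 14.83
position: [0.5107, 0.0325, 0.0106]
ee_rot: [-0.28, 3.112, -0.0]
contact_force: [0.0, 0.5, -1.6]
width: 0.0298
```

```bash
python3 d.py .511 .0327 .011 10.0
```

```text
t 14.83 pos [0.5107 0.0325 0.0106] yaw 10.29 w 0.0298 F [ 0.   0.5 -1.6]
units now-axes [-0.01  0.01 -0.02] roll units 0.05
```

Request:
send_rows(
  moves=[
    [0,0,-0.3,0],
    [0,0,-0.5,0],
    [0.1,0,-0.8,0],
    [0.1,0,-0.9,0],
    [0.1,0,-0.9,0],
    [0.1,0,-0.9,0],
    [0,0,-0.9,0],
    [0,0,-0.9,0],
  ],
)

```text
time: 15.5
position: [0.4943, 0.0304, 0.1717]
ee_rot: [-0.281, 3.118, 0.001]
contact_force: [0.6, 0.2, -1.3]
width: 0.03
```

```bash
python3 d.py .511 .0327 .2 10.0
python3 - <<'E'
from h import *
t=manip.grab_frame("top"); im=t["img"]; cv2.imwrite("pics/t7.png",im)
h=cv2.cvtColor(im,cv2.COLOR_BGR2HSV); 
m=np.zeros(im.shape[:2],np.uint8); sub=im[160:220,325:375]; g=cv2.cvtColor(sub,cv2.COLOR_BGR2GRAY); m[160:220,325:375]=(g>150)*255
m=cv2.morphologyEx(m,cv2.MORPH_CLOSE,np.ones((5,5),np.uint8)); cs,_=cv2.findContours(m,0,2); c=max(cs,key=cv2.contourArea)
r=cv2.minAreaRect(c); print(r)
for z in (.022,.004): print([cast(t,p,z)[:2].round(3).tolist() for p in cv2.boxPoints(r)], cast(t,r[0],z).round(4))
# ribs
d=np.zeros_like(m); d[168:212,334:368]=(cv2.cvtColor(im,cv2.COLOR_BGR2GRAY)[168:212,334:368]<75)*255
cs,_=cv2.findContours(d,0,2)
for c in cs:
    if cv2.contourArea(c)>15: r=cv2.minAreaRect(c); print("rib",r,cast(t,r[0],.02).round(4))
E
```

```text
t 15.5 pos [0.4943 0.0304 0.1717] yaw 10.28 w 0.03 F [ 0.6  0.2 -1.3]
units now-axes [-0.68 -0.03 -1.12] roll units 0.05
((352.0961608886719, 190.98077392578125), (38.046531677246094, 26.475677490234375), 78.69007110595703)
[[0.552, -0.314], [0.571, -0.423], [0.414, -0.448], [0.396, -0.339]] [ 0.483  -0.3809  0.022 ]
[[0.554, -0.317], [0.573, -0.428], [0.415, -0.453], [0.396, -0.343]] [ 0.484  -0.3851  0.004 ]
rib ((353.41510009765625, 198.5471649169922), (2.4571805000305176, 23.34321403503418), 79.3803482055664) [ 0.4514 -0.3857  0.02  ]
rib ((350.03961181640625, 182.21131896972656), (2.5186100006103516, 22.728919982910156), 79.3803482055664) [ 0.5201 -0.3742  0.02  ]
```

```bash
python3 d.py .4855 -.3805 .19 9.6
```

```text
t 15.55 pos [0.4966 0.0304 0.1761] yaw 10.29 w 0.0296 F [6.6 0.  3.5]
units now-axes [  3.36 -16.09  -0.59] roll units 0.11
```

Request:
send_rows(
  moves=[
    [0,-0.3,-0.3,0],
    [0.1,-0.6,-0.2,0],
    [0.2,-0.9,0,0.1],
    [0.2,-0.9,0,0],
    [0.2,-0.9,0,0],
    [0.2,-0.9,0,0],
    [0.2,-0.9,0,0],
    [0.2,-0.9,0,0],
  ],
)

```text
time: 16.22
position: [0.4914, -0.1364, 0.1985]
ee_rot: [-0.272, 3.105, -0.002]
contact_force: [0.5, 0.4, -1.0]
width: 0.03
```

Request:
send_rows(
  moves=[
    [0.2,-0.9,0,0],
    [0.2,-0.9,0,0],
    [0.2,-0.9,0,0],
    [0.2,-0.9,0,0],
    [0.2,-0.9,0,0],
    [0.2,-0.9,0,0],
    [0.2,-0.6,0,0],
    [0,0,0,0],
  ],
)

```text
time: 16.88
position: [0.478, -0.3044, 0.2029]
ee_rot: [-0.268, 3.105, -0.003]
contact_force: [0.3, 0.7, -0.5]
width: 0.0298
```

```bash
python3 d.py .4855 -.3805 .15 9.6
```

```text
t 16.88 pos [ 0.478  -0.3044  0.2029] yaw 9.87 w 0.0298 F [ 0.3  0.7 -0.5]
units now-axes [ 0.28 -3.04  2.12] roll units 0.04
```

Request:
send_rows(
  moves=[
    [0,-0.9,0.3,0],
    [0,-0.9,0.3,0],
    [0,-0.9,0.3,0],
    [0,-0.5,0.3,0],
    [0,0,0,0],
  ],
)

```text
time: 17.3
position: [0.491, -0.3863, 0.1744]
ee_rot: [-0.266, 3.105, -0.003]
contact_force: [-0.7, 0.6, -0.9]
width: 0.03
```

```bash
python3 d.py .4855 -.3805 .03 9.6; python3 -c "
from h import *
import pickle
f=shot('wrist','w8.png');pickle.dump(f,open('w8.pkl','wb'));shot('side','s8.png')"
```

```text
t 17.3 pos [ 0.491  -0.3863  0.1744] yaw 9.8 w 0.03 F [-0.7  0.6 -0.9]
units now-axes [0.32 0.29 5.77] roll units 0.03
```

View pics/w8.png

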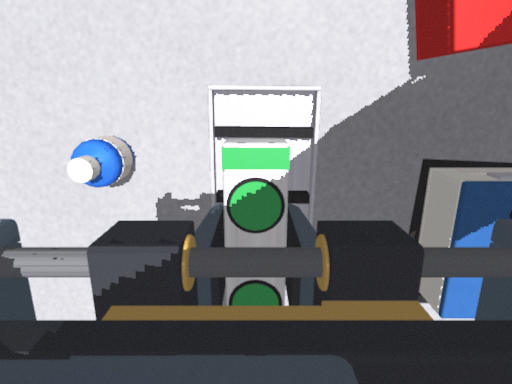

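View pics/s8.png

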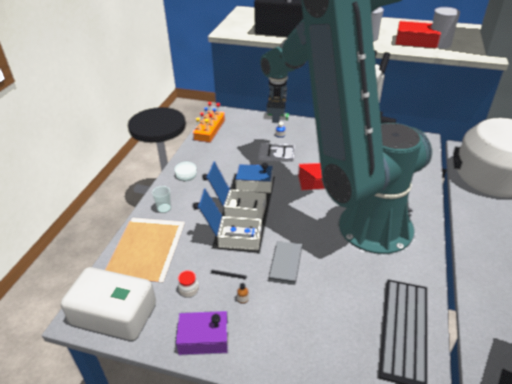

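The slider hangs level in the jaws with windows up. The tray's near edge runs (209,88)–(320,88) and its near rib is at row 132. I'll refine the tray position.

Run:
```python
from h import *
import pickle
f=pickle.load(open('w8.pkl','rb'))
a=cast(f,(209.5,88),.022);b=cast(f,(320,88),.022);r=[cast(f,(214,132),.020),cast(f,(313,132),.020)]
r2=[cast(f,(216,197),.020),cast(f,(310,197),.020)]
e=a-b; print(a,b,np.linalg.norm(e)); u=np.array([np.cos(np.radians(9.7)),np.sin(np.radians(9.7)),0])
print("ctr from edge",((a+b)/2+u*.08).round(4)); print("rib",r,((r[0]+r[1])/2+u*.035).round(4)); print("rib2",((r2[0]+r2[1])/2-u*.035).round(4))
d=b-a;print("yaw",np.degrees(np.arctan2(-d[0],d[1])))
```

```text
[ 0.41634141 -0.44431317  0.022     ] [ 0.39811449 -0.33933667  0.022     ] 0.1065471068536468
ctr from edge [ 0.4861 -0.3783  0.022 ]
rib [array([ 0.45752833, -0.43454026,  0.02      ]), array([ 0.44042339, -0.33632739,  0.02      ])] [ 0.4835 -0.3795  0.02  ]
rib2 [ 0.4821 -0.3796  0.02  ]
yaw 9.849982860707977
```

Request:
send_rows(
  moves=[
    [0.35,0.3,0.7,0],
    [0.05,0,0.9,0],
    [0.05,0,0.9,0],
    [0.05,0,0.9,0],
    [0,0,0.5,0],
    [0,0,0,0],
  ],
)

```text
time: 17.9
position: [0.4807, -0.3737, 0.0791]
ee_rot: [-0.272, 3.101, -0.007]
contact_force: [-0.5, -0.3, -1.5]
width: 0.0298
```

```bash
python3 d.py .4845 -.3795 .0115 9.8
```

```text
t 17.9 pos [ 0.4807 -0.3737  0.0791] yaw 10.04 w 0.0298 F [-0.5 -0.3 -1.5]
units now-axes [-0.03 -0.24  2.71] roll units 0.04
```

Request:
send_rows(
  moves=[
    [-0.05,-0.2,0.6,0],
    [0,0,0.6,0],
    [0,0,0.5,0],
    [0,0,0.4,0],
    [0,0,0,0],
  ],
)

```text
time: 18.32
position: [0.4863, -0.3773, 0.0276]
ee_rot: [-0.275, 3.099, -0.01]
contact_force: [-0.3, 0.7, -1.6]
width: 0.0296
```

```bash
python3 d.py .4845 -.3795 .0115 9.8
```

```text
t 18.32 pos [ 0.4863 -0.3773  0.0276] yaw 10.15 w 0.0296 F [-0.3  0.7 -1.6]
units now-axes [ 0.11 -0.07  0.64] roll units 0.06
```

Request:
send_rows(
  moves=[
    [0.1,-0.05,0.2,0],
    [0,0,0.2,0],
    [0,0,0.15,0],
    [0,0,0,0],
  ],
)

```text
time: 18.65
position: [0.4848, -0.3794, 0.0134]
ee_rot: [-0.275, 3.098, -0.01]
contact_force: [-0.7, 0.8, -1.4]
width: 0.0299
```

```bash
python3 d.py .4845 -.3795 .0115 9.8
```

```text
t 18.65 pos [ 0.4848 -0.3794  0.0134] yaw 10.15 w 0.0299 F [-0.7  0.8 -1.4]
units now-axes [ 0.01 -0.    0.08] roll units 0.06
```

Request:
send_rows(
  moves=[
    [0,0,0.08,0],
    [0,0,0.06,0],
    [0,0,0,0],
  ],
)

```text
time: 18.9
position: [0.4851, -0.3798, 0.0102]
ee_rot: [-0.275, 3.097, -0.011]
contact_force: [-0.2, -0.6, -1.5]
width: 0.0299
```

```bash
python3 d.py .4845 -.3795 .0106 9.8
```

```text
t 18.9 pos [ 0.4851 -0.3798  0.0102] yaw 10.14 w 0.0299 F [-0.2 -0.6 -1.5]
units now-axes [ 0.02  0.02 -0.02] roll units 0.06
```

Request:
send_rows(
  moves=[
    [0,0,0.05,0],
    [0,0,0,0],
  ],
)

```text
time: 19.07
position: [0.4854, -0.38, 0.0091]
ee_rot: [-0.275, 3.097, -0.012]
contact_force: [0.4, 0.2, -1.8]
width: 0.03
```

```bash
python3 d.py .4845 -.3795 .0106 9.8
```

```text
t 19.07 pos [ 0.4854 -0.38    0.0091] yaw 10.14 w 0.03 F [ 0.4  0.2 -1.8]
units now-axes [ 0.03  0.02 -0.06] roll units 0.06
```

Request:
send_rows(
  moves=[
    [0,0,0.06,0],
    [0,0,0,0],
    [0,0,0,0],
  ],
)

```text
time: 19.32
position: [0.4857, -0.3801, 0.008]
ee_rot: [-0.275, 3.097, -0.013]
contact_force: [0.9, -0.7, -1.8]
width: 0.03
```

```bash
python3 d.py .4845 -.3795 .0106 9.8; python3 -c "
from h import *
shot('wrist','w9.png')"
```

```text
t 19.32 pos [ 0.4857 -0.3801  0.008 ] yaw 10.14 w 0.03 F [ 0.9 -0.7 -1.8]
units now-axes [ 0.04  0.03 -0.11] roll units 0.06
```

View pics/w9.png

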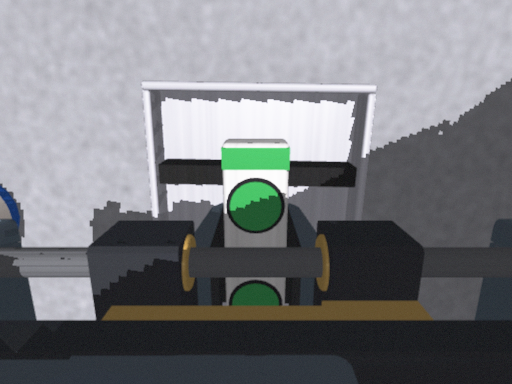

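Request:
send_rows(
  moves=[
    [0,0,0.06,0],
    [0,0,0,0],
    [0,0,0,0],
  ],
)

```text
time: 19.62
position: [0.4861, -0.3803, 0.0074]
ee_rot: [-0.275, 3.096, -0.013]
contact_force: [0.9, -0.5, -1.0]
width: 0.0299
```

```bash
python3 d.py .4845 -.3795 .0106 9.8
```

```text
t 19.62 pos [ 0.4861 -0.3803  0.0074] yaw 10.15 w 0.0299 F [ 0.9 -0.5 -1. ]
units now-axes [ 0.05  0.04 -0.13] roll units 0.06
```

Request:
send_rows(
  moves=[
    [0,0,0,0],
    [0,0,0,0],
    [0,0,0,0],
    [0,0,0,0],
    [0,0,0,0],
  ],
  claw=115,
)

```text
time: 20.03
position: [0.4862, -0.3805, 0.0073]
ee_rot: [-0.275, 3.096, -0.013]
contact_force: [-0.4, -0.2, 0.8]
width: 0.0502
```

Request:
send_rows(
  moves=[
    [0,0,-0.4,0],
    [0,0,-0.8,0],
    [0,0,-0.9,0],
    [0,0,-0.9,0],
    [0,0,-0.9,0],
    [0,0,-0.9,0],
    [-0.9,0,-0.9,0],
    [-0.9,0,-0.9,0],
  ],
)

```text
time: 20.7
position: [0.52, -0.3697, 0.1796]
ee_rot: [-0.271, 3.104, -0.003]
contact_force: [0.9, -0.1, -0.2]
width: 0.0499
```

Request:
send_rows(
  moves=[
    [-0.9,0,-0.5,0],
    [-0.9,0,-0.5,0],
    [-0.9,0,0,0],
    [0,0,0,0],
  ],
)

```text
time: 21.03
position: [0.5928, -0.3581, 0.219]
ee_rot: [-0.27, 3.094, -0.014]
contact_force: [0.1, -0.3, -0.3]
width: 0.0502
```

Run:
```python
from h import *
import pickle
f=shot('wrist','w10.png');shot('side','s10.png');shot('top','t10.png');pickle.dump(f,open('w10.pkl','wb'));print(manip.observe()["time"],pose()[1])
```

```text
21.1833 [ 0.58917846 -0.35842122  0.21714094]
```

View pics/w10.png

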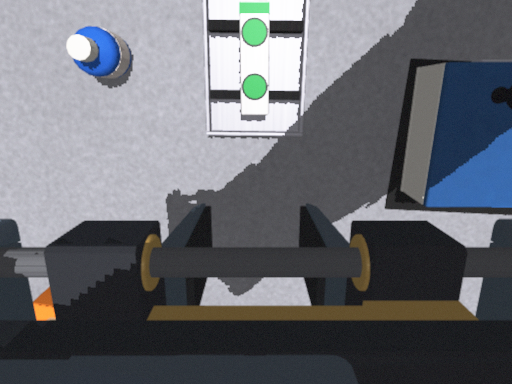

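View pics/s10.png

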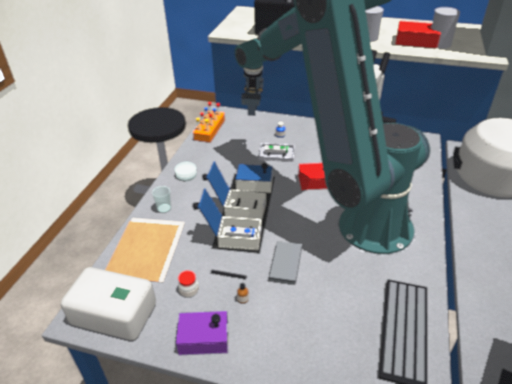

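View pics/t10.png

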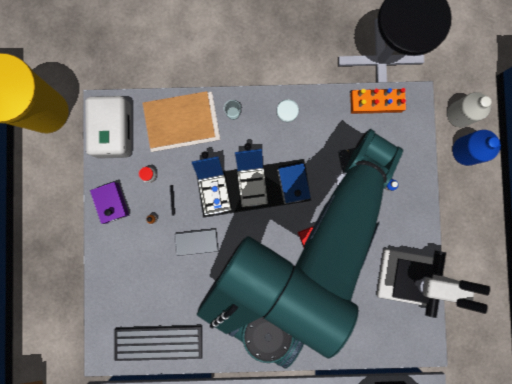

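The slider lies across both ribs, with windows at (254,32) and (255,87) and ribs at rows 27 and 95. The two left lids are open and the right one is shut. One numeric check before handing in.

Run:
```python
from h import *
import pickle
f=pickle.load(open('w10.pkl','rb'))
P=[cast(f,q,.038) for q in ((254.5,32),(255,87))]; m=(P[0]+P[1])/2; e=P[1]-P[0]
T=(cast(f,(255.5,27),.02)+cast(f,(255.5,95),.02))/2; c=[cast(f,q,.022) for q in ((207.5,133),(301,133))]
u=np.array([np.cos(np.radians(9.8)),np.sin(np.radians(9.8)),0]); T2=(c[0]+c[1])/2-.079*u
v=np.array([-u[1],u[0],0])
print("slider",m.round(4),"len",np.linalg.norm(e),"yaw",np.degrees(np.arctan2(e[1],e[0])),"tray",T.round(4),T2.round(4)); print("lengthwise",(m-T2)@u,(m-T)@u,"side",(m-T2)@v)
s=manip.grab_frame("side"); im=s["img"]; h=cv2.cvtColor(im,cv2.COLOR_BGR2HSV); k=cv2.inRange(h,(40,60,30),(85,255,255)); k[:, :255]=0;k[:,300:]=0;k[:140]=0;k[165:]=0
n,l,st,cc=cv2.connectedComponentsWithStats(k); print([(st[i][4],cc[i].round(1)) for i in range(1,n) if st[i][4]>3]); print([proj(s,p).round(1) for p in P])
```

```text
slider [ 0.4851 -0.3795  0.038 ] len 0.05241219721927477 yaw 10.570951164278894 tray [ 0.4852 -0.3789  0.02  ] [ 0.4821 -0.3806  0.022 ]
lengthwise 0.003126752587760911 -0.00014530049314421682 side 0.0006027417770012101
[(np.int32(13), array([270.4, 146.4])), (np.int32(24), array([284.3, 147.4]))]
[array([281.8, 147.3]), array([270.5, 146.8])]
```

```bash
python3 -c "
from rig import manip
print(manip.close_job(), manip.observe()['time'])"
```

```text
the job is handed in; nothing more can be done
the job is handed in; nothing more can be done
```

The green slider now lies windows up across both tray ribs, and I handed the job in; the clock read 21.2 s shortly before.

**What I did:** I opened the left case, which held the blue slider, then the middle case, which held the green one. Both lids stand open on their stops, and I left the right case shut. I pinched the green slider at mid-length, lifted it out and set it down on the tray ribs.

**Last checks:**
- **Position:** the slider is within about 3 mm lengthwise and 1 mm sideways of the tray's middle. Its yaw is about 10.6°, against about 9.8° for the tray.
- **Height:** the side view agrees with the windows at the expected height to within about half a pixel, but only roughly (a pixel is 3–4 mm there).
- **Scene:** the last pictures show both lids open, the right one shut and nothing else visibly moved. The gripper was clear of everything.

**Checks that disagreed:**
- My first height measurement of the left knob failed (0.18 m), so I relied on the lid's size and the middle knob (0.097 m) instead.
- The green windows measured about 3 mm higher than the given heights imply.
- I saw no clear sign of contact before letting go. The tool was about 3 mm lower than when it gripped the slider, so any drop was very small.

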